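# Hold the spring probe on the warmer flap's target

## Task

First pull the plate warmer's front flap all the way down until it rests on its stop, then take the round-handled spring probe out of its stand. Set the probe's tip on the small round steel disc on the flap's inner face, square to that sloping face, pressing lightly so that the sprung tip is about half pushed in, and finish while holding it there, with only the probe touching the flap. Leave everything else where it stands.

Things in the scene. Friction and masses are not known exactly. Their poses are not given: they have to be found in the camera images.
- flap (a joint): Grey front flap of the white plate warmer, hinged along its lower edge. 0 = shut (upright); grows as its top comes down towards the robot; 1.833 = fully down on its stop, 15 degrees past level, sloping down to the robot. Starts at 0 to 0.12. Light friction (0.09 N m) holds it near shut; tipped beyond 0.3 rad it sinks to its stop by its own weight (0.4 kg, damped, about 3 s).
- flap_hinge (a point): Middle of the hinge line, in the plane of the flap's inner face, 80 mm up. Axes turn with the flap: x = normal of the inner face (away from the robot when shut, up when open), y along the hinge, z from hinge to free edge. Flap: 290 wide (y), 150 long (z), 12 mm thick (x = 0 to -12). The fixed warmer body (240 deep, 300 wide, flat roof 225 mm up) begins 3 mm behind the shut flap.
- flap_tab (a point): Centre of the grey pull tab, a plate 100 wide, 12 thick, 35 mm long that continues the flap at the middle of its free edge. When shut its top is 265 mm up, 40 mm above the warmer's roof; its rear face is level with the flap's inner face, which lies 6 mm behind this point, and the front 110 mm of the roof behind it is clear (43 mm high plates lie farther back). Axes as flap_hinge.
- target (a point): Centre of the round dark steel disc, 20 mm across with a tiny white centre dot, flush on the white liner of the flap's inner face, 85 mm from the hinge line and 45 mm to the -y side of the flap's middle (the square steel pad on the +y side is not the target). Seen when the flap is down. Axes as flap_hinge: x = normal of the face, up out of it when open.
- probe: Spring probe, 135 mm long, 0.12 kg, upright, tip down, in one hole of the stand. Origin at its tip (spring out), 15 mm above the table at the start; z along its axis, up. From the origin: sprung steel tip 6 mm thick, 0 to 20 mm; shaft 10 thick, 20 to 65; collar 32 across, 65 to 71, resting on the stand; round black handle 26 across, 71 to 135, domed at the top.
- probe_point (a point): The rounded (3 mm radius) end of the probe's sprung tip; moves with the tip when it is pushed in. Axes as probe.
- probe_spring (a joint): How far the probe's sprung tip is pushed in: 0 = out, 0.012 m = bottomed. Spring 350 N/m with 0.7 N preload (about 2.8 N at half travel).
- stand: Aluminium stand, fixed, 170 x 70 mm, top 80 mm above the table, origin under its centre. Two 13 mm through holes on its x axis at x = -45 and +45 mm; the probe is in one and the pin in the other, either way round. To lift the probe clear it must rise 75 mm.
- pin: Plain pin in the stand's other hole: same shaft and collar, but a square black head, 30 x 30 mm, from 90 to 114 mm above its origin (its origin is 15 mm above the table). Not needed; leave it.
- bottle: Amber bottle, 66 mm across, 150 mm high, origin under its centre. Leave alone.
- beaker: Glass beaker, 68 mm across, 85 mm high, origin under its centre. Leave alone.
- tipbox: Box of pipette tips, 122 x 84 x 66 mm, origin under its centre. Leave alone.

How it is judged:
On the way, in this order (a step that is already met when the one before it is completed fails the run):
1. the flap is pulled fully down (value of joint flap above 1.76 rad), for 0.2 s.
2. the probe is lifted out of the stand (height (world z) of probe above 0.085 m and contact force between the fingers and probe above 1 N), for 0.2 s.
At the end, for the whole second after the job is handed in: Flap within 0.07 rad of its stop; probe held by the fingers, still, tip within 10 mm of the disc's centre, axis within 8 degrees of square to the face, tip pushed in 2 to 10.5 mm (0.7 to 8 N); probe clear of the stand, robot not touching the flap, pin and bystanders within 30 mm of their starts (value of joint flap above 1.76 rad and distance between probe_point and target below 0.01 m and angle between the z axis of probe and the x axis of target, either way round below 0.14 rad and value of joint probe_spring between 0.002 and 0.0105 m and contact force between probe and flap between 0.7 and 8 N and contact force between the fingers and probe above 1 N and contact force between probe and stand below 0.1 N and contact force between each of the arm, the fingers and flap below 0.2 N and linear speed of probe below 0.02 m/s and distance of each of pin, bottle, beaker, tipbox from where it was at the start of the episode below 0.03 m); the arm keeps its last pose, push and grip.
It fails at once if the probe presses the flap harder than 15 N (contact force between probe and flap above 15 N).
It fails at once if the pin or a bystander is moved more than 30 mm (distance of any of pin, bottle, beaker, tipbox from where it was at the start of the episode above 0.03 m).
It also fails if it takes over 54 s, if anything falls off the work surface, if the arm or the gripper's body presses on something with over 40 N, if the wrist force passes 120 N, or if a joint passes its speed limit or range.

## Robot

A 6-joint arm with a two-finger parallel gripper is mounted at the origin on the work surface. World frame = base frame: x ahead of the robot, y to its left, z up, the work surface at z = 0. Lengths are in m, angles in rad, forces in N, time in s.
With the tool pointing down it reaches from about 0.275 to 0.85 m from the base axis. Payload 19 kg.
Tool frame: the origin (TCP) lies at the centre of the arm's flange, where the gripper is bolted on; the fingertips stand 173 mm ahead of it and the grasp point (between the pads) lies 155 mm ahead of it (hold_point_z is the distance from the TCP to the grasp point, in m); z points along the fingers, y is the line along which they close (so a half turn about z gives the same grasp; the last joint's range is limited). The gripper opens to 85 mm and grips with 20 to 120 N. Pads are 22 mm wide; open, the fingers measure 114 mm over their backs; the gripper's body (76 mm by 85 mm) begins 54 mm behind the grasp point. The pads swing forward as they close: fully open they stand 13 mm farther back than shut.
Start: joints at [-0.134, 0.15, 1.437, -0, 1.554, -0.134], TCP at [0.575, -0, 0.405] pointing down, gripper open.
Joint ranges: [-2.8, 2.8], [-0.68, 2.1], [0.12, 2.68], [-1.39, 4.53], [0.16, 2.79], [-2.81, 2.81]. Speed limits (rad/s): [1.89, 1.89, 2.22, 3.01, 3.01, 3.01].

## Interface

Orientations are given as a rotation vector (axis times angle).
In Python, from rig import get_state, grab_frame, sign_off, spot_in, hold_point_z gives the robot as it stands. The module is installed in compiled form; this text tells all that it offers.
- The arm moves only by the tool apply_moves, never from a script. Its argument "rows" is a list of rows, each a list of 3 entries, a list of its own where there are three numbers: the shift along the world's x, y, z each as a share of 0.2 m, from -1 to 1, then the turn, a rotation vector about the world's x, y, z each as a share of 360 degrees, from -1 to 1, then the closure, from 0 (fully open) to 1 (shut). A call has 1 to 12 rows; each row is the pose to reach, as a shift and turn from the pose commanded when the call began, turning the shorter way round; what a row does not reach only later rows make up. A row lasts 1/10 s, in which the tool goes at most 50 mm and 8.59 degrees, less where a joint would pass 70% of its speed; a pose out of reach is approached as far as the arm can. A call with a number of a shift or a turn outside -1 to 1 is refused whole. A call with a gripper value outside its range is refused whole. The fingers move at their own pace and stop on an object; the grip force is fixed at half the most. Time passes only in rows, so rows that repeat a pose let the fingers close. It gives the time, the measured TCP pose, the force, the opening and the grip force at its end, in the units of the state.
- get_state(): the state, without advancing time (a new reading comes with each control period).
- grab_frame(name): name is "scene" or "side" or "wrist"; returns a dict with "pixels" (480x640x3 uint8, red, green, blue), "z_map" (480x640 float32, m along the optical axis (not along the pixel's ray), 0 where there is no reading), "mtx" (3x3 intrinsics, pixels), "dist" ([k1, k2, p1, p2, k3] as OpenCV has them; the pictures are not rectified), "eye" and "attitude" of the camera in the world. Camera axes: x right, y down, z forward; pixel columns grow to the right and rows downward; lengths in m; the calibration is good to about 2 mm. A picture is of the moment at which its call begins.
- sign_off(): hands the job in; it is judged then, once.
Trained networks look in a picture, given as the dict that the camera call returned (one of the last four; its "shot" number tells which), for a name from the list of things; names that differ only in an ending like _2 or _b are one class to them, and where a whole thing is asked for, a point or a joint stands for the part that bears it (a point fixed in the world has none). Each returns a list of dicts, best first, with "score" (0 to 1); they miss things now and then, are a little off and sometimes report something else, mostly with a low value. They report only what shows in the picture. A call takes as long as a camera call.
- spot_in(picture, label): "extent" ([left, top, width, height] in pixels, round what is visible of it).
The state is a dict: "time_s": time; "qpos": joint angles; "dq": joint speeds; "joint_torque": joint torques, N m; "position": TCP position; "tcp_rot": TCP orientation; "force": force on the tool from outside, world axes, zero at the start; "ft_torque": the same for the moment, N m; "gripper_width": finger opening in m; "grasp_force": force on a finger pad.
Only numpy, scipy, OpenCV 4.12 (cv2) and the standard library are available. Lean on these libraries where they do the work, as an engineer would, in place of code of your own. Each camera call takes 0.05 s, during which the arm holds its last target. There are 200 camera calls.

## Working session

There is one attempt and no reset: what is moved stays moved. The work goes in short steps, Python scripts to look and compute and a tool call to move; the robot and the scene stay as the last step left them, time stands still between calls to the robot, and variables do not carry over. Pictures are saved under pics/ and viewed, at most 10 in all, crops included, and the job is handed in when it is done.

Besides the shell and the picture viewer there is one more tool, called after ">>>" in YAML: its name, and indented under it one key for each argument. apply_moves: Moves the arm, as the interface text tells. Shift numbers are shares of 0.2 m and turn numbers shares of 360 degrees, none past 1 either way. Its arguments: {"type":"object","properties":{"rows":{"type":"array","items":{"type":"array"}}},"required":["rows"]}

```bash
mkdir -p pics; cat > h.py <<'E'
import numpy as np, cv2
from scipy.spatial.transform import Rotation as R
from rig import *
def rot(a):
    a=np.array(a,float)
    return a if a.shape==(3,3) else (R.from_rotvec(a).as_matrix() if a.size==3 else R.from_quat(a).as_matrix())
def pts(f,uv,z=None):
    uv=np.array(uv,float).reshape(-1,1,2)
    n=cv2.undistortPoints(uv,np.array(f["mtx"]),np.array(f["dist"])).reshape(-1,2)
    if z is None: z=f["z_map"][uv[:,0,1].astype(int),uv[:,0,0].astype(int)]
    c=np.c_[n,np.ones(len(n))]*np.reshape(z,(-1,1))
    return c@rot(f["attitude"]).T+np.array(f["eye"])
def cloud(f):
    v,u=np.mgrid[0:480,0:640]
    return pts(f,np.c_[u.ravel(),v.ravel()]).reshape(480,640,3)
def save(f,n): cv2.imwrite("pics/"+n,f["pixels"][:,:,::-1])
E
cat > a.py <<'E'
from h import *
np.set_printoptions(precision=3,suppress=True)
s=get_state(); print(s["position"],s["tcp_rot"],s["gripper_width"],hold_point_z)
ims=[]
for n in ["scene","side"]:
    f=grab_frame(n); print(n,f["eye"],f["attitude"]); C=cloud(f)
    img=f["pixels"].copy()
    for l in ["flap","flap_tab","probe","pin","stand","bottle","beaker","tipbox"]:
        r=spot_in(f,l)
        for d in r[:2]:
            x,y,w,h=[int(t) for t in d["extent"]]
            P=C[y:y+h,x:x+w].reshape(-1,3); Z=f["z_map"][y:y+h,x:x+w].ravel(); P=P[Z>0]
            c=pts(f,[[x+w/2,y+h/2]])[0]
            print(l,round(d["score"],2),[x,y,w,h],"ctr",c,"med",np.median(P,0) if len(P) else None)
    ims.append(img); save(f,n+"0.png")
E
python3 a.py
```

```text
[ 0.575 -0.     0.404] [-2.221 -2.221  0.001] 0.08536950524232041 0.1547
scene [ 0.593 -0.893  1.043] [-2.333  0.013  0.017]
flap 0.62 [302, 205, 19, 67] ctr [0.571 0.004 0.193] med [0.57  0.036 0.159]
flap_tab 0.9 [301, 204, 21, 71] ctr [0.571 0.002 0.192] med [0.57  0.039 0.15 ]
pin 0.78 [308, 330, 17, 27] ctr [ 0.581 -0.243  0.127] med [ 0.58  -0.233  0.113]
pin 0.16 [305, 202, 15, 71] ctr [0.573 0.016 0.185] med [0.572 0.019 0.175]
stand 0.72 [255, 338, 78, 44] ctr [ 0.532 -0.252  0.08 ] med [ 0.529 -0.237  0.076]
stand 0.35 [302, 204, 21, 68] ctr [0.574 0.012 0.188] med [0.572 0.028 0.164]
bottle 0.59 [302, 206, 20, 67] ctr [0.572 0.015 0.18 ] med [0.571 0.033 0.158]
bottle 0.57 [367, 327, 32, 54] ctr [ 0.719 -0.256  0.104] med [ 0.721 -0.246  0.071]
beaker 0.87 [287, 420, 35, 48] ctr [ 0.554 -0.405  0.005] med [ 0.554 -0.415  0.037]
tipbox 0.86 [270, 157, 27, 30] ctr [0.479 0.461 0.049] med [0.478 0.457 0.051]
side [0.253 1.186 1.292] [-0.415  2.755 -1.206]
flap 0.66 [278, 217, 51, 103] ctr [0.582 0.169 0.181] med [0.592 0.124 0.162]
flap_tab 0.81 [277, 218, 53, 104] ctr [0.582 0.167 0.173] med [0.592 0.127 0.151]
stand 0.77 [327, 206, 51, 34] ctr [ 0.538 -0.249  0.006] med [ 0.528 -0.205  0.046]
bottle 0.72 [288, 183, 16, 26] ctr [ 0.729 -0.211  0.108] med [ 0.729 -0.205  0.098]
beaker 0.92 [351, 169, 20, 29] ctr [ 0.548 -0.401  0.064] med [ 0.555 -0.416  0.047]
tipbox 0.72 [268, 388, 52, 47] ctr [0.493 0.523 0.057] med [0.499 0.519 0.05 ]
```

View pics/scene0.png

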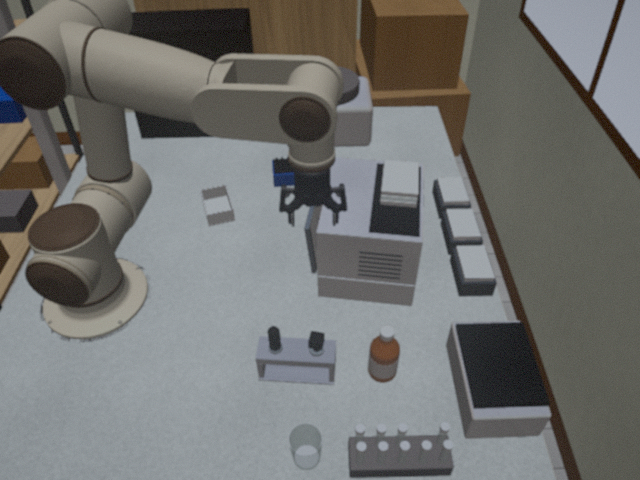

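View pics/side0.png

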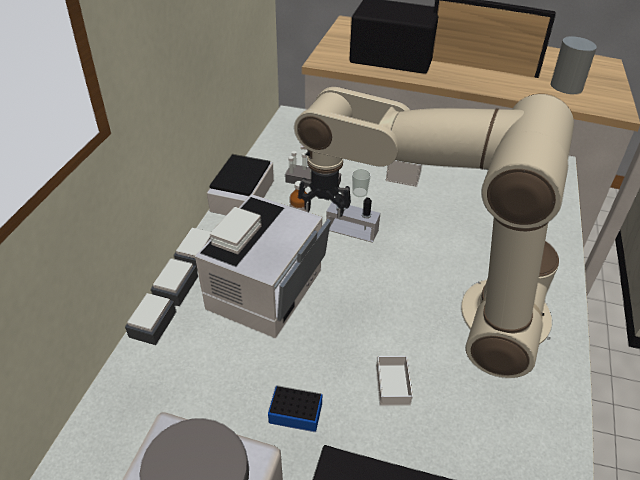

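The scene view shows the probe (round black handle) at about (274,338) in the left hole, with the pin (square head) at (316,342). The flap faces the robot at about (312,240). In the side view the flap is at about (303,270) and the probe handle at (367,206).

```bash
cat > b.py <<'E'
from h import *
np.set_printoptions(precision=4,suppress=True)
A=[]
for n in ["scene","side"]:
    f=grab_frame(n); C=cloud(f); ok=f["z_map"]>0
    m=ok&(C[...,0]>.5)&(C[...,0]<1.0)&(C[...,1]>-.15)&(C[...,1]<.45)
    roof=m&(abs(C[...,2]-.225)<.006)
    k=cv2.morphologyEx(roof.astype(np.uint8),cv2.MORPH_OPEN,np.ones((3,3)))>0
    P=C[k]; r=cv2.minAreaRect(P[:,:2].astype(np.float32)); print(n,"roof",len(P),r,cv2.boxPoints(r).tolist(),np.median(P[:,2]))
    hsv=cv2.cvtColor(f["pixels"],cv2.COLOR_RGB2HSV)
    for l in ["flap_tab"]:
        d=spot_in(f,l)[0]; x,y,w,h=map(int,d["extent"]); 
    # flap tab: points above the roof near front
    box=np.zeros_like(ok); box[y:y+h,x:x+w]=1
    fl=m&box&(C[...,2]<.22)&(C[...,2]>.09)
    P=C[fl]
    if n=="side":
        # RANSAC plane with horizontal-ish normal
        best=None;rng=np.random.default_rng(0)
        for i in range(500):
            q=P[rng.choice(len(P),3,False)];nn=np.cross(q[1]-q[0],q[2]-q[0]);nn/=np.linalg.norm(nn)+1e-12
            if abs(nn[2])>.3: continue
            I=abs((P-q[0])@nn)<.003
            if best is None or I.sum()>best.sum(): best=I
        Q=P[best];c=Q.mean(0);nn=np.linalg.svd(Q-c)[2][2];nn*=np.sign(nn[0]);print("plane",len(P),len(Q),c,nn,"yaw",np.degrees(np.arctan2(nn[1],nn[0])),"tilt",np.arcsin(nn[2]))
        t=np.array([-nn[1],nn[0]])/np.hypot(*nn[:2]);s=Q[:,:2]@t;print("along",np.percentile(s,[0,1,50,99,100]),"t",t, "z",np.percentile(Q[:,2],[0,1,99,100]))
    tm=m&(C[...,2]>.232)&(C[...,2]<.275)
    P=C[tm]; 
    for q in (P[P[:,0]<.75])[::4][:40]: print(q,end=" ")
    print()
    # stand top, heads
    m2=ok&(C[...,0]>.4)&(C[...,0]<.67)&(C[...,1]>-.33)&(C[...,1]<-.15)
    P=C[m2&(abs(C[...,2]-.08)<.005)]; r=cv2.minAreaRect(P[:,:2].astype(np.float32)); print("stand",r)
    for lo,hi in [(.095,.16),(.135,.155),(.12,.132)]:
        P=C[m2&(C[...,2]>lo)&(C[...,2]<hi)]
        for nm,S in (("L",P[P[:,0]<.53]),("R",P[P[:,0]>=.53])):
            if len(S): print(lo,hi,nm,len(S),S.min(0),S.max(0),S.mean(0))
E
python3 b.py
```

```text
scene roof 5741 ((0.7098847031593323, 0.12477981299161911), (0.30634719133377075, 0.2685472071170807), 80.44401550292969) [[0.5520457625389099, -0.0039774030447006226], [0.8168665766716003, -0.04855925589799881], [0.8677236437797546, 0.25353702902793884], [0.6029028296470642, 0.2981188893318176]] 0.22485705590553784
[0.7497 0.1639 0.2687] [0.746  0.1497 0.2672] [0.7455 0.1435 0.2658] [0.7497 0.1376 0.2672] [0.744  0.1294 0.2674] [0.7463 0.1271 0.2661] [0.7482 0.1222 0.2668] [0.7401 0.1133 0.2678] [0.7492 0.1107 0.2696] [0.7467 0.1082 0.2686] [0.7435 0.1017 0.2707] [0.7411 0.1001 0.269 ] [0.7387 0.0982 0.2676] [0.7482 0.0984 0.2673] [0.7455 0.0955 0.2666] [0.7429 0.0921 0.2664] [0.7381 0.0904 0.2648] [0.747  0.087  0.2673] [0.7428 0.0886 0.2631] [0.7377 0.0846 0.2634] [0.747  0.0842 0.2636] [0.7402 0.0847 0.2603] [0.7497 0.0852 0.2598] [0.7426 0.0836 0.2582] [0.7387 0.0872 0.2524] [0.748  0.0864 0.2528] [0.743  0.0831 0.2525] [0.7385 0.0835 0.2493] [0.748  0.0839 0.2488] [0.7437 0.0853 0.2447] [0.7394 0.0868 0.2405] [0.7481 0.0818 0.2444] [0.7442 0.0857 0.2383] [0.74   0.0876 0.2337] 
[... 2072 characters left out ...]
 [0.7351 0.0882 0.2491] [0.7392 0.1135 0.2654] [0.7376 0.09   0.2462] [0.7427 0.1196 0.266 ] [0.7387 0.1017 0.252 ] 
stand ((0.534029483795166, -0.22065478563308716), (0.07110580056905746, 0.17085380852222443), 85.5964126586914)
0.095 0.16 L 124 [ 0.4758 -0.2281  0.0964] [ 0.5033 -0.1982  0.1529] [ 0.4885 -0.2109  0.1261]
0.095 0.16 R 13 [ 0.5691 -0.2466  0.1237] [ 0.5873 -0.2162  0.1338] [ 0.5765 -0.2293  0.1278]
0.135 0.155 L 47 [ 0.477  -0.2281  0.1351] [ 0.5014 -0.2023  0.1529] [ 0.4887 -0.2135  0.144 ]
0.12 0.132 L 26 [ 0.4775 -0.2213  0.1205] [ 0.5033 -0.1999  0.1315] [ 0.4904 -0.2095  0.1254]
0.12 0.132 R 12 [ 0.5691 -0.2466  0.1237] [ 0.5873 -0.2162  0.13  ] [ 0.5766 -0.2296  0.1273]
```

>>> apply_moves:
  rows:
    - [[0,0,0.3],[0,0,0],1]
    - [[0,0,0.4],[0,0,0],1]
    - [[0.1,0.2,0.4],[0,0,0],1]
    - [[0.2,0.4,0.4],[0,0,0],1]
    - [[0.28,0.6,0.4],[0,0,0],1]
    - [[0.28,0.7,0.4],[0,0,0],1]
    - [[0.28,0.7,0.3],[0,0,0],1]
    - [[0.28,0.7,0.2],[0,0,0],1]
    - [[0.28,0.7,0.2],[0,0,0],1]

```text
time_s: 2.0
position: [0.631, 0.1402, 0.4419]
tcp_rot: [-2.219, -2.22, 0.005]
force: [0.6, 0.5, -0.3]
gripper_width: -0.0002
grasp_force: 0.0
```

```bash
cat > c.py <<'E'
from h import *
np.set_printoptions(precision=4,suppress=True)
s=get_state();print(s["time_s"],s["position"],s["force"],s["gripper_width"])
f=grab_frame("wrist");save(f,"w1.png");C=cloud(f);ok=f["z_map"]>0
print(f["eye"],f["attitude"])
n=np.array([.9877,-.1566]);t=np.array([.1566,.9877])
d=C[...,:2]@n;s_=C[...,:2]@t
m=ok&(C[...,2]>.24)&(C[...,2]<.275)&(d<.62)&(d>.5)&(s_>.1)&(s_<.36)
print(m.sum())
if m.sum():
  for q in (d,s_,C[...,2]): print(np.percentile(q[m],[1,10,50,90,99]))
E
python3 c.py
```

```text
2.0 [0.631  0.1402 0.4419] [ 0.6479  0.5306 -0.3299] -0.00016284884843334598
[0.631  0.2117 0.4117] [ 2.8593  0.0001 -0.0047]
6006
[0.5425 0.5444 0.5514 0.5551 0.556 ]
[0.2033 0.2137 0.2496 0.2794 0.2849]
[0.2408 0.2466 0.2632 0.2646 0.2657]
```

View pics/w1.png

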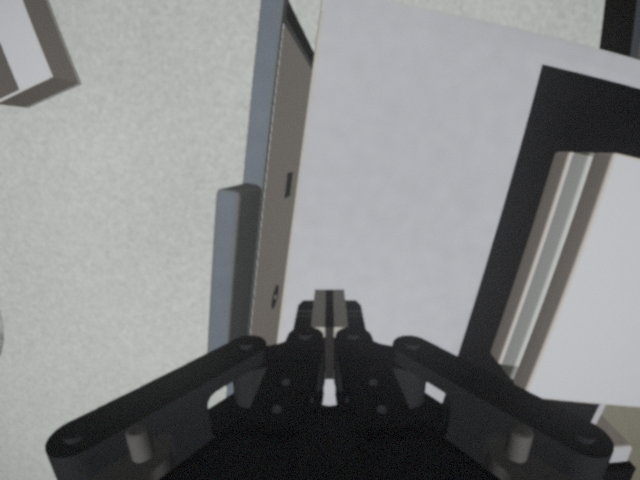

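The wrist view shows the closed fingers at (330,310) over the roof. They are behind the tab, whose rear edge runs at about (250,300). The tab depth also matches my hinge estimate. Next I lower slightly and pull.

>>> apply_moves:
  rows:
    - [[0,0,-0.1],[0,0,0],1]
    - [[0,0,-0.15],[0,0,0],1]
    - [[-0.08,0.01,-0.15],[0,0,0],1]
    - [[-0.16,0.025,-0.15],[0,0,0],1]
    - [[-0.25,0.04,-0.15],[0,0,0],1]
    - [[-0.35,0.055,-0.15],[0,0,0],1]
    - [[-0.45,0.07,-0.18],[0,0,0],1]
    - [[-0.55,0.085,-0.22],[0,0,0],1]
    - [[-0.65,0.1,-0.26],[0,0,0],1]
    - [[-0.75,0.12,-0.3],[0,0,0],1]
    - [[-0.85,0.13,-0.34],[0,0,0],1]
    - [[-0.85,0.13,-0.34],[0,0,0],1]

```text
time_s: 3.25
position: [0.4594, 0.1661, 0.377]
tcp_rot: [-2.221, -2.222, 0.0]
force: [-0.4, 0.2, 0.7]
gripper_width: -0.0003
grasp_force: 0.0
```

>>> apply_moves:
  rows:
    - [[0,0,0.2],[0,0,0],0]
    - [[0,0,0.4],[0,0,0.02],0]
    - [[0,-0.2,0.4],[0,0,0.04],0]
    - [[0,-0.4,0.4],[0,0,0.06],0]
    - [[0,-0.6,0.4],[0,0,0.08],0]
    - [[0,-0.8,0.4],[0,0,0.1],0]
    - [[0,-1,0.4],[0,0,0.12],0]
    - [[0,-1,0.4],[0,0,0.14],0]
    - [[0,-1,0.4],[0,0,0.16],0]
    - [[0,-1,0.4],[0,0,0.18],0]
    - [[0,-1,0.4],[0,0,0.2],0]
    - [[0,-1,0.4],[0,0,0.225],0]

```text
time_s: 4.45
position: [0.4614, -0.0345, 0.4577]
tcp_rot: [0.25, 3.131, -0.001]
force: [0.3, 0.3, -0.2]
gripper_width: 0.0852
grasp_force: 0.0
```

>>> apply_moves:
  rows:
    - [[0,-0.2,0],[0,0,0],0]
    - [[0.05,-0.4,0],[0,0,0],0]
    - [[0.1,-0.6,0],[0,0,0],0]
    - [[0.15,-0.8,0],[0,0,0],0]
    - [[0.15,-0.92,0],[0,0,0],0]
    - [[0.15,-0.92,0],[0,0,0],0]
    - [[0.15,-0.92,0],[0,0,0],0]

```text
time_s: 5.15
position: [0.4911, -0.2187, 0.4571]
tcp_rot: [0.26, 3.131, -0.0]
force: [-0.0, -0.1, 0.4]
gripper_width: 0.0851
grasp_force: 0.0
```

```bash
cat > d.py <<'E'
from h import *
np.set_printoptions(precision=4,suppress=True)
s=get_state();print(s["time_s"],s["position"],s["tcp_rot"])
n=np.array([.9877,-.1566]);t=np.array([.1566,.9877])
def face(f):
    C=cloud(f);ok=f["z_map"]>0;d=C[...,:2]@n;q=C[...,:2]@t
    m=ok&(d>.43)&(d<.56)&(q>.11)&(q<.36)&(C[...,2]>.02)&(C[...,2]<.14)
    P=C[m]
    if len(P)<100: print("few",len(P));return
    c=np.median(P,0)
    for i in range(5):
        Q=P if i==0 else P[abs((P-c)@nn)<.004]
        c=Q.mean(0);nn=np.linalg.svd(Q-c)[2][2];nn*=np.sign(nn[2])
    print("face",len(P),len(Q),c,nn,"slope deg",np.degrees(np.arccos(nn[2])),"yaw",np.degrees(np.arctan2(-nn[1],-nn[0])))
    dd=Q[:,:2]@n;print("d at z",c[:2]@n,c[2])
for nme in ["scene","side","wrist"]:
    f=grab_frame(nme);save(f,nme+"2.png");C=cloud(f);ok=f["z_map"]>0
    print(nme,f["eye"]);face(f)
    for l in ["target","probe","pin"]:
        for r in spot_in(f,l)[:2]:
            x,y,w,h=r["extent"];print(l,round(r["score"],2),r["extent"],pts(f,[[x+w/2,y+h/2]])[0])
    m=ok&(C[...,2]>.135)&(C[...,2]<.16)&(abs(C[...,0]-.49)<.03)&(abs(C[...,1]+.218)<.03);P=C[m]
    if len(P): print("handle",len(P),P.min(0),P.max(0),cv2.minEnclosingCircle(P[:,:2].astype(np.float32)))
E
python3 d.py
```

```text
5.15 [ 0.4911 -0.2187  0.4571] [ 0.2597  3.1306 -0.0001]
scene [ 0.593  -0.8934  1.0432]
face 2211 2135 [0.534  0.1431 0.0615] [-0.2579  0.0403  0.9653] slope deg 15.130320266696211 yaw -8.883334522797917
d at z 0.5050500521253058 0.061480956419500785
target 0.89 [264.1, 201.0, 61.2, 78.6] [0.5228 0.1422 0.0566]
target 0.16 [269.1, 323.1, 13.1, 27.4] [ 0.4963 -0.234   0.1393]
pin 0.64 [307.1, 328.5, 16.3, 25.5] [ 0.5782 -0.2364  0.1254]
handle 114 [ 0.4797 -0.2337  0.1352] [ 0.5028 -0.2119  0.1518] ((0.49099496006965637, -0.2208862602710724), 0.012965857051312923)
side [0.2533 1.1861 1.292 ]
face 3259 2629 [0.5267 0.1615 0.0588] [-0.2565  0.0411  0.9657] slope deg 15.054606205068806 yaw -9.105302834929244
d at z 0.49496829098113493 0.05877148024636066
target 0.61 [277.9, 257.3, 85.7, 91.4] [0.5291 0.1719 0.0586]
probe 0.69 [359.0, 199.2, 12.5, 20.1] [ 0.4925 -0.2143  0.1077]
pin 0.74 [337.2, 193.6, 11.8, 19.0] [ 0.5675 -0.2134  0.1156]
handle 47 [ 0.4771 -0.2268  0.136 ] [ 0.5019 -0.1996  0.1542] ((0.49169161915779114, -0.2145620584487915), 0.016003185883164406)
wrist [ 0.4214 -0.2053  0.4267]
face 10659 10659 [0.5148 0.0859 0.0607] [-0.2572  0.0402  0.9655] slope deg 15.091606404176591 yaw -8.884065761430659
d at z 0.4949902639789989 0.06068883745733816
target 0.59 [526.0, 104.0, 112.0, 162.7] [0.5023 0.0729 0.0573]
probe 0.69 [312.7, 205.7, 32.6, 42.5] [ 0.4831 -0.2154  0.1506]
pin 0.68 [318.9, 286.4, 31.7, 45.8] [ 0.5702 -0.2241  0.1299]
handle 677 [ 0.4766 -0.2306  0.1351] [ 0.5021 -0.2055  0.1532] ((0.4892922341823578, -0.21820171177387238), 0.012981927953660488)
```

View pics/scene2.png

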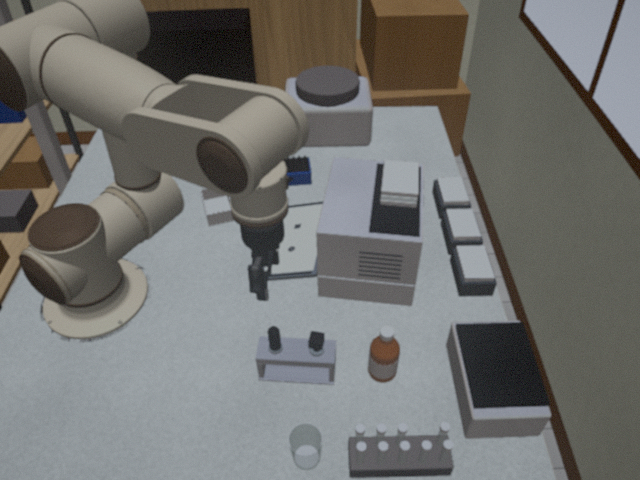

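View pics/wrist2.png

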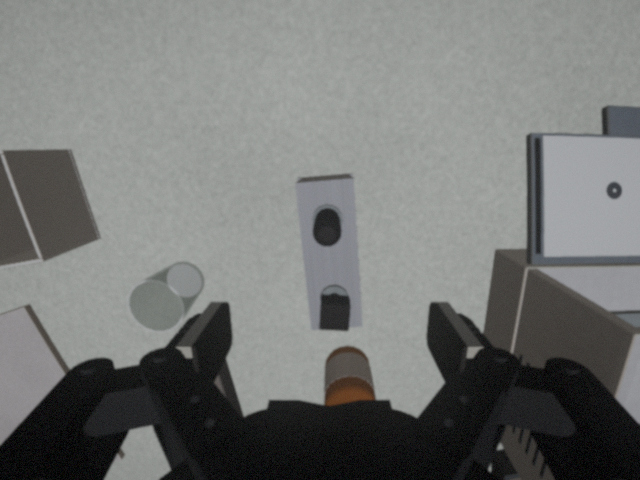

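The scene view shows the flap fully down, with the white liner at (298,245). In the wrist view the probe handle is at (327,225) centred under the tool, the pin at (335,308), and the target disc at (614,190). Now I descend and grip.

>>> apply_moves:
  rows:
    - [[-0.01,0,-0.2],[0,0,0],0]
    - [[-0.01,0,-0.4],[0,0,0],0]
    - [[-0.01,0,-0.6],[0,0,0],0]
    - [[-0.01,0,-0.75],[0,0,0],0]
    - [[-0.01,0,-0.85],[0,0,0],0]
    - [[-0.01,0,-0.92],[0,0,0],0]
    - [[-0.01,0,-0.92],[0,0,0],0]
    - [[-0.01,0,-0.92],[0,0,0],0.5]
    - [[-0.01,0,-0.92],[0,0,0],1]
    - [[-0.01,0,-0.92],[0,0,0],1]
    - [[-0.01,0,-0.92],[0,0,0],1]
    - [[-0.01,0,-0.92],[0,0,0],1]

```text
time_s: 6.95
position: [0.4891, -0.218, 0.2734]
tcp_rot: [0.258, 3.13, -0.001]
force: [-0.9, 0.2, 6.0]
gripper_width: 0.0248
grasp_force: 58.5
```

```bash
cat > e.py <<'E'
from h import *
np.set_printoptions(precision=4,suppress=True)
s=get_state();print(s["time_s"],s["position"],s["tcp_rot"],s["force"],s["gripper_width"],s["grasp_force"])
f=grab_frame("side");g=cv2.cvtColor(f["pixels"],cv2.COLOR_RGB2GRAY);C=cloud(f)
n=np.array([.9877,-.1566]);t=np.array([.1566,.9877])
for nme in ["side","scene"]:
    f=grab_frame(nme);C=cloud(f);g=cv2.cvtColor(f["pixels"],cv2.COLOR_RGB2GRAY);save(f,nme+"3.png")
    d=C[...,:2]@n;q=C[...,:2]@t
    m=(f["z_map"]>0)&(d>.45)&(d<.53)&(q>.12)&(q<.34)&(C[...,2]<.1)&(C[...,2]>.03)
    if m.sum()<50: continue
    dark=(m&(g<np.median(g[m])*.75)).astype(np.uint8)
    k,L,S,cen=cv2.connectedComponentsWithStats(dark)
    for i in range(1,k):
        if S[i,4]>5:
            M=L==i;w=1.0*(np.median(g[m])-g[M]);print(nme,S[i],"ctr",cen[i],C[M].mean(0),"d,s",d[M].mean(),q[M].mean())
    x0,y0=np.argwhere(m).min(0)[::-1]-8; x1,y1=np.argwhere(m).max(0)[::-1]+8
    cv2.imwrite("pics/%s3c.png"%nme,cv2.resize(f["pixels"][y0:y1,x0:x1,::-1],None,fx=5,fy=5))
E
python3 e.py
```

```text
6.95 [ 0.4891 -0.218   0.2734] [ 0.2576  3.1301 -0.0007] [-0.8739  0.2313  6.0235] 0.024836881676048642 58.48193305078894
side [329 287   7   5  28] ctr [332.1786 288.8929] [0.5126 0.1096 0.0581] d,s 0.4891086044039118 0.18853093623497125
side [316 307   7   7  34] ctr [318.8824 310.0588] [0.5268 0.1983 0.0583] d,s 0.48925924249058744 0.2783115132071465
scene [291 247   4   4  12] ctr [292.0833 248.3333] [0.5168 0.1098 0.0584] d,s 0.4932149325731247 0.18935366895512387
```

>>> apply_moves:
  rows:
    - [[0,0,0.1],[0,0,0],1]
    - [[0,0,0.25],[0,0,0],1]
    - [[0,0,0.4],[0,0,0],1]
    - [[0,0,0.55],[0,0,0],1]
    - [[0,0,0.7],[0,0,0],1]
    - [[0,0,0.8],[0,0,0],1]
    - [[0,0,0.8],[0,0,0],1]
    - [[0,0,0.8],[0,0,0],1]

```text
time_s: 7.9
position: [0.4889, -0.218, 0.4323]
tcp_rot: [0.258, 3.131, -0.0]
force: [0.2, 0.6, -1.6]
gripper_width: 0.0247
grasp_force: 59.1
```

```bash
cat > g.py <<'E'
from h import *
np.set_printoptions(precision=4,suppress=True)
s=get_state();p=np.array(s["position"]);Rt=R.from_rotvec(s["tcp_rot"]);print(s["time_s"],p,s["tcp_rot"],s["force"],s["gripper_width"],s["grasp_force"])
tip=p+Rt.apply([0,0,.2584]);print("nominal tip",tip)
for nme in ["scene","side","wrist"]:
    f=grab_frame(nme);save(f,nme+"4.png");C=cloud(f)
    D=C-p; ax=Rt.apply([0,0,1]);h=D@ax;r=np.linalg.norm(D-h[...,None]*ax,axis=2)
    for lo,hi,rr in [(.181,.187,.03),(.195,.232,.02),(.24,.262,.02)]:
        m=(f["z_map"]>0)&(h>lo)&(h<hi)&(r<rr);P=C[m]
        if len(P): print(nme,lo,len(P),P.mean(0),P[:,2].min(),P[:,2].max())
T=np.array([.5137,.1105,.058]);N=np.array([-.2572,.0402,.9655]);N/=np.linalg.norm(N)
z=Rt.apply([0,0,1]);ax=np.cross(z,-N);a=np.arcsin(np.linalg.norm(ax));rv=ax/np.linalg.norm(ax)*a
print("turn share",rv/(2*np.pi))
for off in (.06,.01,-.006):
    q=T+N*(off+.2584);print(off,"tcp",q,"shift share",(q-p)/.2)
E
python3 g.py
```

```text
7.9 [ 0.4889 -0.218   0.4323] [ 0.2576  3.131  -0.0001] [ 0.2033  0.6285 -1.6382] 0.02469017766955734 59.13634750060737
nominal tip [ 0.4889 -0.218   0.1739]
scene 0.181 24 [ 0.4916 -0.2293  0.2473] 0.24532960536919146 0.25081996520862493
scene 0.195 39 [ 0.4903 -0.2223  0.2132] 0.20147254175571383 0.23709958487837646
scene 0.24 15 [ 0.4901 -0.2206  0.1831] 0.1745640763950551 0.1917418360282429
side 0.181 15 [ 0.4866 -0.2091  0.2478] 0.24539887831674534 0.2509268153801665
side 0.195 22 [ 0.488  -0.2144  0.2166] 0.20071998070048003 0.23490389177095095
side 0.24 11 [ 0.4893 -0.2188  0.1838] 0.17735925654921703 0.18906405367910772
wrist 0.181 290 [ 0.4785 -0.2163  0.2475] 0.2452993787823292 0.25125793209435976
wrist 0.195 44 [ 0.4845 -0.2165  0.2035] 0.2005119752378611 0.20739053348359615
wrist 0.24 37 [ 0.4864 -0.2171  0.1815] 0.1764395765588156 0.18690248986360705
turn share [-0.0065 -0.0414  0.    ]
0.06 tcp [0.4318 0.1233 0.3654] shift share [-0.2856  1.7063 -0.3344]
0.01 tcp [0.4447 0.1213 0.3171] shift share [-0.2213  1.6963 -0.5758]
-0.006 tcp [0.4488 0.1206 0.3017] shift share [-0.2007  1.693  -0.653 ]
```

>>> apply_moves:
  rows:
    - [[-0.05,0.15,0],[0,0,0],1]
    - [[-0.1,0.3,0],[-0.001,-0.01,0],1]
    - [[-0.15,0.45,0],[-0.003,-0.02,0],1]
    - [[-0.2,0.6,0],[-0.005,-0.03,0],1]
    - [[-0.25,0.75,0],[-0.0065,-0.0414,0],1]
    - [[-0.286,0.9,0],[-0.0065,-0.0414,0],1]
    - [[-0.286,0.95,0],[-0.0065,-0.0414,0],1]

```text
time_s: 8.75
position: [0.4307, -0.026, 0.4323]
tcp_rot: [0.234, 2.869, -0.027]
force: [1.0, -0.3, -2.3]
gripper_width: 0.0243
grasp_force: 59.2
```

>>> apply_moves:
  rows:
    - [[0,0.15,0],[0,0,0],1]
    - [[0,0.3,-0.05],[0,0,0],1]
    - [[0,0.45,-0.1],[0,0,0],1]
    - [[0,0.6,-0.2],[0,0,0],1]
    - [[0,0.7,-0.28],[0,0,0],1]
    - [[0,0.755,-0.33],[0,0,0],1]
    - [[0,0.755,-0.33],[0,0,0],1]
    - [[0,0.755,-0.33],[0,0,0],1]
    - [[0,0.755,-0.33],[0,0,0],1]

```text
time_s: 9.65
position: [0.4321, 0.1224, 0.3671]
tcp_rot: [0.237, 2.869, -0.028]
force: [0.2, 0.3, -1.1]
gripper_width: 0.0245
grasp_force: 59.2
```

```bash
cat > k.py <<'E'
from h import *
import sys
np.set_printoptions(precision=4,suppress=True)
s=get_state();p=np.array(s["position"]);Rt=R.from_rotvec(s["tcp_rot"]);print(s["time_s"],p,s["force"],s["gripper_width"],s["grasp_force"])
tip=p+Rt.apply([0,0,.2584]);N=np.array([-.2572,.0402,.9655]);N/=np.linalg.norm(N)
print("tip",tip,"axis err deg",np.degrees(np.arccos(-Rt.apply([0,0,1])@N)))
T=np.array([.5137,.1105,.058])
tag=sys.argv[1]
n=np.array([.9877,-.1566]);t=np.array([.1566,.9877])
for nme in ["wrist","side"]:
    f=grab_frame(nme);save(f,nme+tag+".png");C=cloud(f);g=cv2.cvtColor(f["pixels"],cv2.COLOR_RGB2GRAY)
    dist=(C-T)@N; d=C[...,:2]@n;q=C[...,:2]@t
    m=(f["z_map"]>0)&(abs(dist)<.006)&(d>.44)&(d<.55)&(q>.13)&(q<.33)
    if m.sum()>100: print(nme,"face offset",np.median(dist[m]))
    dark=(m&(g<.75*np.median(g[m]))).astype(np.uint8);k,L,S,cen=cv2.connectedComponentsWithStats(dark)
    for i in range(1,k):
        if S[i,4]>8: print(nme,S[i],C[L==i].mean(0),d[L==i].mean(),q[L==i].mean())
    D=C-p;ax=Rt.apply([0,0,1]);h=D@ax;r=np.linalg.norm(D-h[...,None]*ax,axis=2)
    M=(f["z_map"]>0)&(h>.24)&(h<.265)&(r<.012)&(dist>.006)
    if M.any(): print(nme,"tip px",M.sum(),C[M].mean(0),"axis there",p+ax*h[M].mean())
T2=T
print("along-N gap",(tip-T)@N,"lateral",(tip-T)-((tip-T)@N)*N)
E
python3 k.py 5
```

```text
9.65 [0.4321 0.1224 0.3671] [ 0.1513  0.3245 -1.1091] 0.024460344683065346 59.24910547211766
tip [0.4986 0.1118 0.1177] axis err deg 0.03860298230100302
wrist face offset 0.001333367293906306
wrist [319 221  22  21 349] [0.5125 0.1108 0.0594] 0.48882744780593174 0.18965770861047476
wrist [421 221  20  19 367] [0.5263 0.1996 0.0594] 0.488590922634232 0.27958614055789605
wrist tip px 37 [0.4945 0.1129 0.1252] axis there [0.4965 0.1122 0.1257]
side face offset -0.0005921565551321364
side [329 287   7   5  27] [0.5127 0.1087 0.0574] 0.48933611614242034 0.1876799560988965
side [316 307   7   7  34] [0.5267 0.1986 0.0587] 0.4891093773207946 0.27864126669767847
side tip px 7 [0.4968 0.113  0.1258] axis there [0.4965 0.1122 0.1258]
along-N gap 0.06153361880144875 lateral [ 0.0007 -0.0012  0.0002]
```

View pics/wrist5.png

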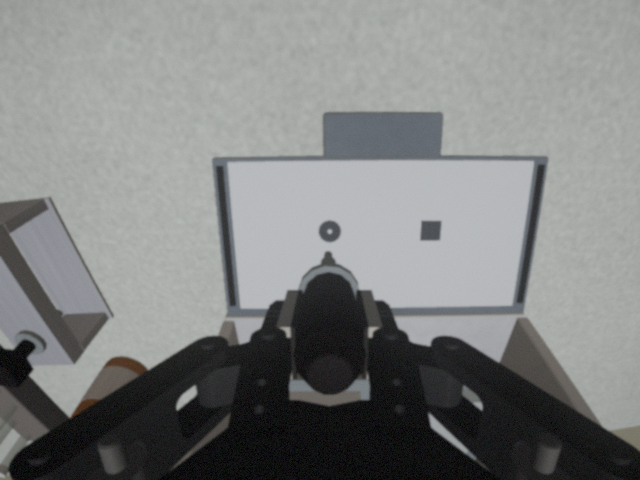

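The wrist view shows the round disc at (330,231) on the -y side, with the probe tip lined up just below it at (328,262). I approach along the normal.

>>> apply_moves:
  rows:
    - [[0.015,-0.002,-0.05],[0,0,0],1]
    - [[0.03,-0.004,-0.11],[0,0,0],1]
    - [[0.045,-0.006,-0.17],[0,0,0],1]
    - [[0.06,-0.009,-0.22],[0,0,0],1]
    - [[0.068,-0.009,-0.256],[0,0,0],1]
    - [[0.068,-0.009,-0.256],[0,0,0],1]
    - [[0.068,-0.009,-0.256],[0,0,0],1]
    - [[0.068,-0.009,-0.256],[0,0,0],1]

```text
time_s: 10.55
position: [0.4455, 0.1212, 0.316]
tcp_rot: [0.236, 2.868, -0.028]
force: [-0.1, -0.9, -0.5]
gripper_width: 0.0246
grasp_force: 59.2
```

```bash
python3 k.py 6
```

```text
10.55 [0.4455 0.1212 0.316 ] [-0.0731 -0.9344 -0.5112] 0.024632829549282885 59.24433463253081
tip [0.5121 0.1108 0.0665] axis err deg 0.03959463227808423
wrist face offset 0.0013264773535455543
wrist [315 236  27  25 429] [0.5112 0.1109 0.0591] 0.4875480040951154 0.18960199705191497
wrist [437 236  26  23 540] [0.5264 0.1996 0.0595] 0.4886557715909324 0.27955659562200463
wrist tip px 37 [0.508  0.1118 0.074 ] axis there [0.5099 0.1111 0.0745]
side face offset -0.0005130835676148481
side [329 286   7   6  26] [0.512  0.1097 0.058 ] 0.4885745837120167 0.1885167057481566
side [316 307   7   7  32] [0.5269 0.1975 0.0577] 0.4895032755190857 0.27762642140670846
side tip px 7 [0.5116 0.1138 0.0742] axis there [0.5101 0.1111 0.0739]
along-N gap 0.008648333616677788 lateral [ 0.0006 -0.      0.0002]
```

>>> apply_moves:
  rows:
    - [[0.004,0,-0.015],[0,0,0],1]
    - [[0.008,-0.001,-0.03],[0,0,0],1]
    - [[0.012,-0.002,-0.042],[0,0,0],1]
    - [[0.014,-0.003,-0.053],[0,0,0],1]
    - [[0.014,-0.003,-0.053],[0,0,0],1]
    - [[0.014,-0.003,-0.053],[0,0,0],1]
    - [[0.014,-0.003,-0.053],[0,0,0],1]

```text
time_s: 11.35
position: [0.4482, 0.1206, 0.305]
tcp_rot: [0.236, 2.869, -0.028]
force: [-0.7, 0.7, 0.6]
gripper_width: 0.0249
grasp_force: 59.4
```

```bash
cat > m.py <<'E'
from h import *
import sys
np.set_printoptions(precision=4,suppress=True)
N=np.array([-.2572,.0402,.9655]);T=np.array([.5137,.1105,.058]);F=[]
for i in range(8):
    if i%2: f=grab_frame("wrist")
    else: g=grab_frame("side")
    F.append(np.array(get_state()["force"])@N)
s=get_state();p=np.array(s["position"]);Rt=R.from_rotvec(s["tcp_rot"])
print(s["time_s"],p,"Fn",np.mean(F),np.std(F),"gap",(p+Rt.apply([0,0,.2584])-T)@N)
# measured steel tip visible length: rows between shaft end and face
C=cloud(f);ax=Rt.apply([0,0,1]);D=C-p;h=D@ax;r=np.linalg.norm(D-h[...,None]*ax,axis=2)
save(f,"w%s.png"%sys.argv[1]);cv2.imwrite("pics/w%sc.png"%sys.argv[1],cv2.resize(f["pixels"][210:300,270:390,::-1],None,fx=6,fy=6,interpolation=cv2.INTER_CUBIC))
E
python3 m.py 7
```

```text
11.75 [0.4482 0.1206 0.3049] Fn 0.5784027635639482 0.38399173253529506 gap -0.002738689756574263
```

View pics/w7c.png

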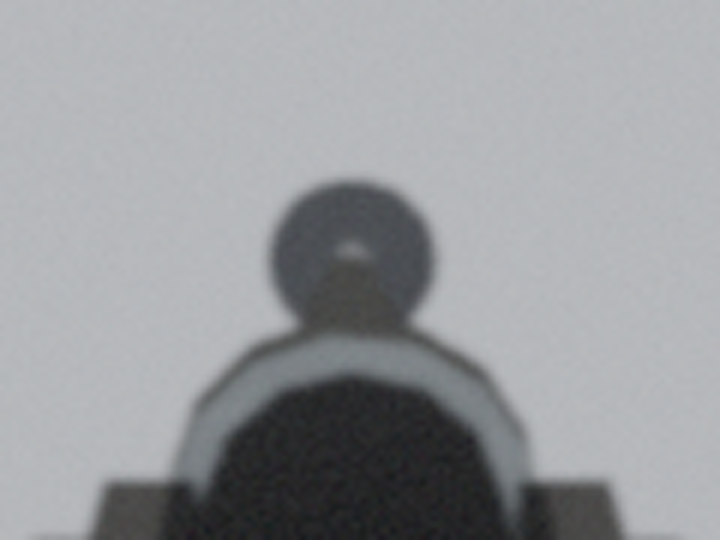

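The tip sits at the disc's centre dot, at about (350,250) in the crop. The force (0.6 N plus 1.2 N probe weight) means it is pushed in about 3 mm, so I advance about 3 mm more.

>>> apply_moves:
  rows:
    - [[0.002,0,-0.008],[0,0,0],1]
    - [[0.004,-0.001,-0.016],[0,0,0],1]
    - [[0.004,-0.001,-0.016],[0,0,0],1]
    - [[0.004,-0.001,-0.016],[0,0,0],1]
    - [[0.004,-0.001,-0.016],[0,0,0],1]
    - [[0.004,-0.001,-0.016],[0,0,0],1]
    - [[0.004,-0.001,-0.016],[0,0,0],1]

```text
time_s: 12.45
position: [0.449, 0.1204, 0.3017]
tcp_rot: [0.236, 2.869, -0.028]
force: [0.5, 1.2, 1.3]
gripper_width: 0.0247
grasp_force: 59.4
```

```bash
python3 m.py 8
```

```text
12.85 [0.449  0.1204 0.3017] Fn 1.8597281052813104 0.5625115870095088 gap -0.006101624816677424
```

View pics/w8c.png

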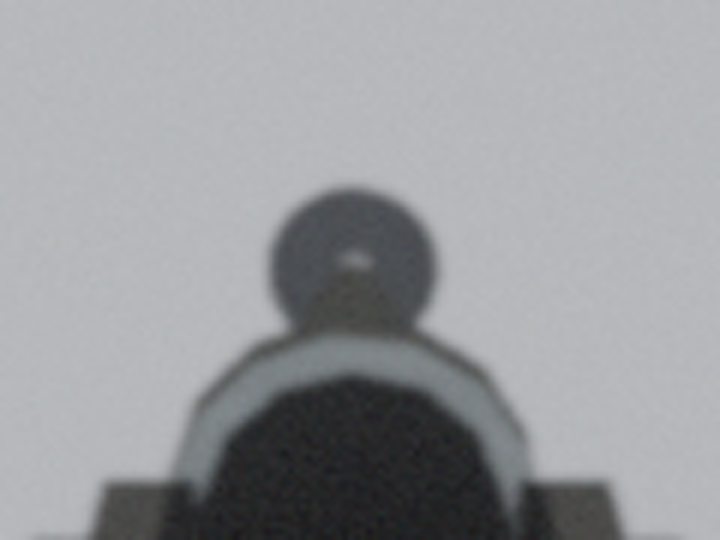

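The force of about 3.0 N (1.86 plus 1.15 N probe weight) means the tip is pushed in about 6 mm, and it is still on the disc next to the centre dot. Handing in.

```bash
python3 -c "from rig import *; print(sign_off())"
```

```text
the job is handed in; nothing more can be done
None
```

The job is handed in, with no verdict returned: the flap is down on its stop, and the probe is held square on the round disc with its tip pushed in about 6 mm (about 3 N by my readings).

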